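# Tip the propped toast flat for spreading

### The job

Two slices of toast are propped up against the jam jar on the platter, one on each side. Push each one over with the fingertips, away from the jar, so that both lie flat on the platter ready for spreading, one on either side of the jar. Only push lightly: do not pinch or lift the toast, and leave the jar, the teapot, the egg cup and the butter knife where they are.

Things in the scene. Friction and masses are not known exactly. Their poses are not given: they have to be found in the camera images.
- platter: white speckled ceramic platter, fixed to the table, 220 mm (its x) by 420 mm (its y), floor 8 mm thick, rim 10 mm wide and 12 mm high; origin at the centre of its underside, z up
- jar: closed jam jar standing on the middle of the platter, 84 mm across at its metal lid, 64 mm tall (its top is 72 mm above the table), about 0.4 kg, loose; origin at the centre of its underside, z up. Its y axis points to toast_left, its -y axis to toast_right
- toast_left: toast slice, 104 mm wide (96 at the foot), 105 tall, 14 thick, about 60 g, on its lower edge on the platter, leaning some 11 degrees on the jar's rim, on the platter's +y side; its top 40 mm stands clear above the jar. Origin: middle of the lower edge, mid-thickness; z up the slice, y along the edge, x normal to the face on the jar, pointing to the jar (straight up once tipped flat away from the jar)
- toast_left_center (a point): centre of toast_left, half-way up and half-way through
- toast_left_top (a point): middle of the top edge of toast_left, half-way through its thickness, 105 mm up the slice; about 112 mm above the table while it is propped up. About 65 mm of free space lies between the two slices at this height, over the jar
- toast_right: toast slice, 104 mm wide (96 at the foot), 105 tall, 14 thick, about 60 g, on its lower edge on the platter, leaning some 11 degrees on the jar's rim, on the platter's -y side; its top 40 mm stands clear above the jar. Origin: middle of the lower edge, mid-thickness; z up the slice, y along the edge, x normal to the face on the jar, pointing to the jar (straight up once tipped flat away from the jar)
- toast_right_center (a point): centre of toast_right, half-way up and half-way through
- toast_right_top (a point): middle of the top edge of toast_right, 105 mm up the slice
- teapot: bystander: yellow teapot, 144 mm across, 130 mm tall, spout to its +y and handle to its -y reaching about 115 mm from the axis; origin at the centre of its underside
- eggcup: bystander: egg cup with an egg, 50 mm across, 72 mm tall; origin at the centre of its underside
- knife: bystander: steel butter knife lying flat along its y axis, 200 mm long, 6 mm high; origin at the middle of its length, on the table
Mind the look-alikes: they are no part of the job. Leave any blue or purple look-alike of the toast_right alone.

How it is judged:
By the outcome, as a careful person would: the job done as asked, in the order asked, and still so for the second after the job is handed in, with the robot touching nothing.
It also fails if it takes over 38 s, if anything falls off the work surface, if the arm or the gripper's body presses on something with over 40 N, if the wrist force passes 120 N, or if a joint passes its speed limit or range.

### The arm

A 6-joint arm with a two-finger parallel gripper is mounted at the origin on the work surface. World frame = base frame: x ahead of the robot, y to its left, z up, the work surface at z = 0. Lengths are in mm, angles in rad, forces in N, time in s.
With the tool pointing down it reaches from about 350 to 875 mm from the base axis. Payload 4.2 kg.
Tool frame: the origin (TCP) lies between the finger pads; the fingertips stand 14 mm ahead of it and the grasp point (between the pads) lies 5 mm behind it; z points along the fingers, y is the line along which they close (so a half turn about z gives the same grasp; the last joint's range is limited). The gripper opens to 85 mm and grips with 20 to 120 N. Pads are 22 mm wide; open, the fingers measure 114 mm over their backs; the gripper's body (76 mm by 85 mm) begins 54 mm behind the grasp point. The pads swing forward as they close: fully open they stand 13 mm farther back than shut.
Start: joints at [1.541, 0.385, 0.008, 0, -1.194, -0.259], TCP at [177.969, 599.105, 245.312] pointing down, gripper open.
Joint ranges: [-3.14, 3.14], [-1.21, 2.06], [-1.07, 1.41], [-3.16, 2.05], [-2.99, -0.16], [-3.1, 3.1]. Speed limits (rad/s): [2.79, 2.79, 3.14, 3.14, 3.14, 3.14].

### API

Orientations are given as a unit quaternion [x, y, z, w].
In Python, from bench import * gives the robot as it stands.
- The arm moves only by the tool carry_out, never from a script. Its argument "motion" is a list of rows, each a list of 7 numbers: the turn, a rotation vector about the tool's x, y, z in rad, then the shift along the tool's x, y, z in mm, then the opening, from -1 (shut) to 1 (fully open), so that 0 is half open. A call has 1 to 5 rows; each row is the pose to reach, as a shift and turn from the pose commanded when the call began, along the tool's axes at that moment; what a row does not reach only later rows make up. A row lasts 1/8 s, in which the tool goes at most 62.5 mm and 10.7 degrees, less where a joint would pass 70% of its speed; a pose out of reach is approached as far as the arm can. A call with a gripper value outside its range is refused whole. The fingers move at their own pace and stop on an object; the grip force is fixed at half the most. Time passes only in rows, so rows that repeat a pose let the fingers close. It gives the time, the measured TCP pose, the force, the opening and the grip force at its end, in the units of the state.
- read_state(): the state, without advancing time (a new reading comes with each control period).
- get_image(name): name is "scene" or "top" or "wrist"; returns a dict with "color" (384x512x3 uint8, blue, green, red), "mtx" (3x3 intrinsics, pixels), "position" and "orientation" of the camera in the world. Camera axes: x right, y down, z forward; pixel columns grow to the right and rows downward; lengths in mm; the calibration is good to about 2 mm. A picture is of the moment at which its call begins. There is no depth.
- job_done(): hands the job in; it is judged then, once.
The state is a dict: "clock": time; "joints": joint angles; "joint_vel": joint speeds; "joint_efforts": joint torques, N m; "position": TCP position; "ee_rot": TCP orientation; "contact_force": force on the tool from outside, world axes, zero at the start; "wrist_torque": the same for the moment, N m; "gripper_width": finger opening in mm; "grasp_force": force on a finger pad.
Only numpy, scipy, OpenCV 4.12 (cv2) and the standard library are available. Lean on these libraries where they do the work, as an engineer would, in place of code of your own. Each camera call takes 0.05 s, during which the arm holds its last target. There are 200 camera calls.

## Working session

There is one attempt and no reset: what is moved stays moved. The work goes in short steps, Python scripts to look and compute and a tool call to move; the robot and the scene stay as the last step left them, time stands still between calls to the robot, and variables do not carry over. Pictures are saved under pics/ and viewed, at most 10 in all, crops included, and the job is handed in when it is done.

Besides the shell and the picture viewer there is one more tool, called after ">>>" as name(argument=value, ...), one argument or row to a line, values as JSON. carry_out: Moves the arm, as the interface text tells. Its arguments: {"type":"object","properties":{"motion":{"type":"array"}},"required":["motion"]}

```bash
mkdir -p pics; ls
python3 - <<'E'
from bench import *
import cv2,json
s=read_state();print(s)
for n in("scene","top"):
    d=get_image(n);cv2.imwrite(f"pics/{n}0.png",d["color"]);print(n,d["mtx"],d["position"],d["orientation"])
E
```

```text
pics
{'clock': 0.0, 'joints': array([ 1.54058035e+00,  3.85556504e-01,  6.63656038e-03, -5.42814636e-04,
       -1.19402064e+00, -2.58584625e-01]), 'joint_vel': array([ 0.00116073, -0.00040457,  0.00038377,  0.00059476, -0.00191471,
        0.00036507]), 'joint_efforts': array([ 7.84446438e-04, -3.92287374e+01,  1.88397467e+01,  4.18615848e+00,
       -4.68477403e-03, -1.93443618e-06]), 'position': array([177.82202329, 598.58476358, 244.21929607]), 'ee_rot': array([ 9.89577366e-01, -1.43997996e-01, -1.28465593e-04,  1.09388626e-03]), 'contact_force': array([-0.21129984,  0.10288351,  0.15128823]), 'wrist_torque': array([-0.03867298,  0.03678903,  0.00216141]), 'grasp_force': 0.0, 'gripper_width': 85.31467985534837}
scene [[429.27365358   0.         264.09257593]
 [  0.         429.27365358 190.44434275]
 [  0.           0.           1.        ]] [ 987.14159481 -590.06940325 1155.02441927] [ 0.92324193  0.28278962 -0.07697122 -0.24845484]
top [[462.60376648   0.         252.97975761]
 [  0.         462.60376648 190.53295724]
 [  0.           0.           1.        ]] [ 466.28797147  -62.29516913 1152.92815194] [ 0.71303989 -0.69634309  0.05717868 -0.05840387]
```

View pics/top0.png

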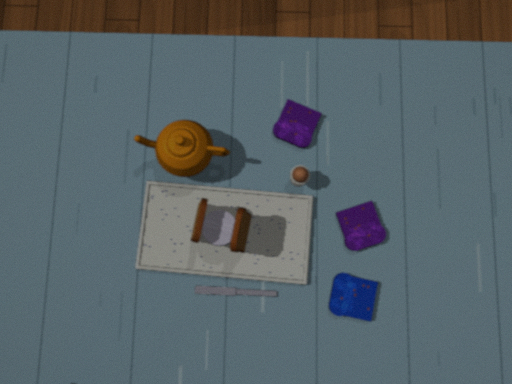

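View pics/scene0.png

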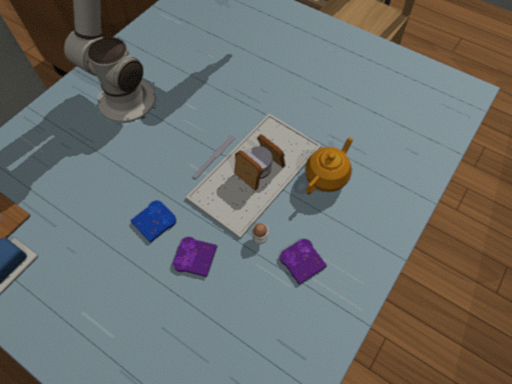

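Top view: the platter runs from (148,183) to (308,282). The two brown slices stand at (200,221) (+y) and (240,230) (-y), with the jar between them at (220,228). Look-alikes are purple at (298,124) and (361,226) and blue at (354,297). By the description, the targets are the brown pair on the platter. A close crop will check this.

```bash
cat > h.py <<'E'
import numpy as np
from scipy.spatial.transform import Rotation as R
def ray(d,uv,z):
    v=R.from_quat(d["orientation"]).apply(np.linalg.solve(d["mtx"],[uv[0],uv[1],1.]))
    p=np.array(d["position"]);return p+v*(z-p[2])/v[2]
def proj(d,P):
    c=R.from_quat(d["orientation"]).inv().apply(np.atleast_2d(P)-np.array(d["position"]))@np.array(d["mtx"]).T
    return c[:,:2]/c[:,2:]
E
python3 - <<'E'
from bench import *
from h import *
import cv2
d=get_image("top");im=d["color"]
for n,p,z in[("c1",(148,183),12),("c2",(312,195),12),("c3",(308,283),12),("c4",(137,269),12),("jar",(221,228),72),("egg",(300,175),72),("teapot",(185,148),65),("handle?",(137,139),100),("spout?",(228,152),100),("kn1",(195,291),3),("kn2",(277,294),3)]:
    print(n,ray(d,p,z).round())
c=im[165:305,120:330];cv2.imwrite("pics/crop1.png",cv2.resize(c,None,fx=3.8,fy=3.8,interpolation=cv2.INTER_CUBIC))
E
```

```text
c1 [668. 205.  12.]
c2 [ 647. -206.   12.]
c3 [ 431. -197.   12.]
c4 [455. 219.  12.]
jar [554.  14.  72.]
egg [ 685. -169.   72.]
teapot [746. 109.  65.]
handle? [756. 217. 100.]
spout? [730.   2. 100.]
kn1 [405.  77.   3.]
kn2 [ 403. -122.    3.]
```

View pics/crop1.png

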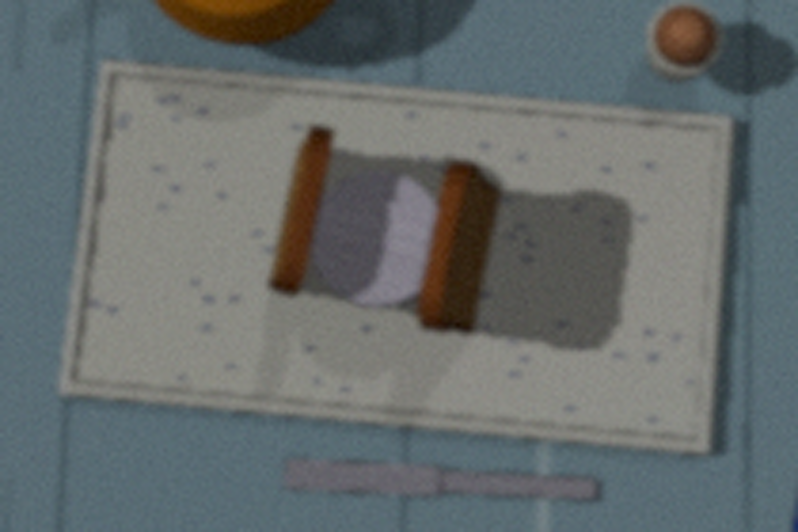

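The crop shows brown crust on both slices, so the targets are right. The left top edge runs from (320,130) to (285,290) in the crop, the right one from (460,165) to (432,325), and the jar lid is near (375,240).

```bash
cat >> h.py <<'E'
def go(s,target,yaw_y):
    """turn rotvec and shift in tool axes to reach target (mm), tool down, tool y along -/+ yaw_y"""
    r=R.from_quat(s["ee_rot"]);y=np.append(yaw_y/np.linalg.norm(yaw_y),0)
    z=np.array([0,0,-1.])
    if y@r.apply([0,1,0])<0:y=-y
    T=R.from_matrix(np.c_[np.cross(y,z),y,z])
    return (r.inv()*T).as_rotvec().round(3), r.inv().apply(np.array(target)-s["position"]).round(1)
E
python3 - <<'E'
from bench import *
from h import *
d=get_image("top");s=read_state()
f=lambda x,y,z:ray(d,(x/3.8+120-.4,y/3.8+165-.4),z)[:2]
L=[f(322,131,112),f(287,289,112)];Rr=[f(461,166,112),f(434,323,112)]
for e in(L,Rr):
    v=e[0]-e[1];print("ends",np.round(e,1),"len",np.linalg.norm(v).round(1),"mid",np.mean(e,0).round(1),"yaw",np.degrees(np.arctan2(-v[0],v[1])).round(1))
m=(np.mean(L,0)+np.mean(Rr,0))/2;w=np.mean(L,0)-np.mean(Rr,0)
print("mid",m.round(1),"gap",np.linalg.norm(w).round(1),"dir",(w/np.linalg.norm(w)).round(3),"jar",f(375,240,72).round(1))
n=(L[0]-L[1])/np.linalg.norm(L[0]-L[1])+(Rr[0]-Rr[1])/np.linalg.norm(Rr[0]-Rr[1]);n=np.array([-n[1],n[0]])/np.linalg.norm(n);print("normal +y",n)
print(go(s,[*m,220],n), "r mat",R.from_quat(s["ee_rot"]).as_matrix().round(3))
E
```

```text
ends [[615.8  51.7]
 [521.3  68.5]] len 96.0 mid [568.6  60.1] yaw -100.1
ends [[596.7 -32.1]
 [503.4 -18.8]] len 94.2 mid [550.1 -25.4] yaw -98.1
mid [559.3  17.3] gap 87.5 dir [0.211 0.977] jar [554.7  20.7]
normal +y [0.15785664 0.98746204]
(array([ 0.001, -0.   , -0.13 ]), array([531.3, 448.7,  25.3])) r mat [[ 0.959 -0.285 -0.   ]
 [-0.285 -0.959 -0.001]
 [ 0.     0.001 -1.   ]]
```

>>> carry_out(
  motion=[
    [0,0,0,35,30,0,-1],
    [0,0,0,75,63,0,-1],
    [0,0,0,116,98,0,-1],
    [0,0,0,157,132,0,-1],
    [0,0,0,198,167,0,-1],
  ],
)

```text
clock: 0.82
position: [320.9, 381.1, 245.3]
ee_rot: [0.99, -0.144, 0.0, -0.0]
contact_force: [0.4, -0.2, 0.6]
gripper_width: 0.1
grasp_force: 0.0
```

>>> carry_out(
  motion=[
    [0,0,0,41,34,0,-1],
    [0,0,0,82,69,0,-1],
    [0,0,0,123,104,0,-1],
    [0,0,0,164,139,0,-1],
    [0,0,0,205,174,0,-1],
  ],
)

```text
clock: 1.45
position: [467.8, 155.9, 245.4]
ee_rot: [0.99, -0.144, 0.0, -0.0]
contact_force: [0.5, 0.5, -0.8]
gripper_width: -0.3
grasp_force: 0.0
```

>>> carry_out(
  motion=[
    [0,0,-0.03,41,34,0,-1],
    [0,0,-0.07,82,69,0,-1],
    [0,0,-0.11,110,94,10,-1],
    [0,0,-0.13,128,108,25,-1],
    [0,0,-0.13,128,108,25,-1],
  ],
)

```text
clock: 2.08
position: [558.8, 16.0, 218.5]
ee_rot: [0.997, -0.081, -0.002, 0.001]
contact_force: [0.1, 0.7, 0.0]
gripper_width: -0.2
grasp_force: 0.0
```

Run:
```python
from bench import *
from h import *
import cv2
s=read_state();print(s["clock"],s["position"],s["ee_rot"],s["contact_force"],s["gripper_width"])
print(go(s,[557,17,104],np.array([.158,.987])))
d=get_image("wrist");w=d["color"];t=get_image("top")["color"][140:300,120:333]
cv2.imwrite("pics/w1.png",np.hstack([w[:,:],cv2.resize(t,(288,216))[:,:].repeat(1,0) if 0 else cv2.copyMakeBorder(cv2.resize(t,(288,216)),0,168,0,0,0)]))
```

```text
2.075 [558.77395733  16.03992208 218.5381286 ] [ 9.96726238e-01 -8.08301797e-02 -1.73276138e-03  5.34614088e-04] [0.12787928 0.73145042 0.04421348] -0.22145320868089133
(array([ 0.001,  0.003, -0.003]), array([ -1.5,  -0.8, 114.5]))
```

View pics/w1.png

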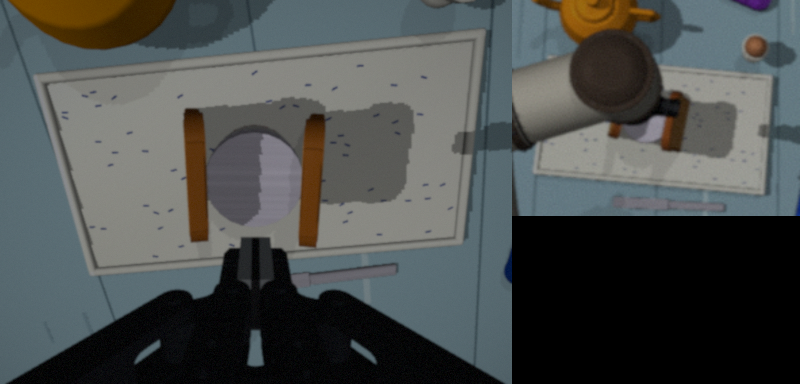

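The wrist picture shows the shut fingertips at (256,240), midway between the slices at (195,175) and (313,180), with the jar lid at (254,175). Next I descend and check the gap.

>>> carry_out(
  motion=[
    [0,0,0,-1,0,30,-1],
    [0,0,0,-1,0,60,-1],
    [0,0,0,-1,0,85,-1],
    [0,0,0,-1,0,103,-1],
    [0,0,0,-1,0,114,-1],
  ],
)

```text
clock: 2.8
position: [557.9, 18.6, 106.3]
ee_rot: [0.997, -0.079, 0.0, -0.0]
contact_force: [0.9, 1.0, 0.3]
gripper_width: -0.3
grasp_force: 0.0
```

Run:
```python
from bench import *
from h import *
import cv2
s=read_state();print(s["position"],s["contact_force"],R.from_quat(s["ee_rot"]).as_matrix().round(3))
d=get_image("wrist");w=d["color"];cv2.imwrite("pics/w2.png",w)
```

```text
[557.92837132  18.58383223 106.2722248 ] [0.87991829 0.98207559 0.33811826] [[ 0.988 -0.157  0.   ]
 [-0.157 -0.988  0.   ]
 [ 0.    -0.    -1.   ]]
```

View pics/w2.png

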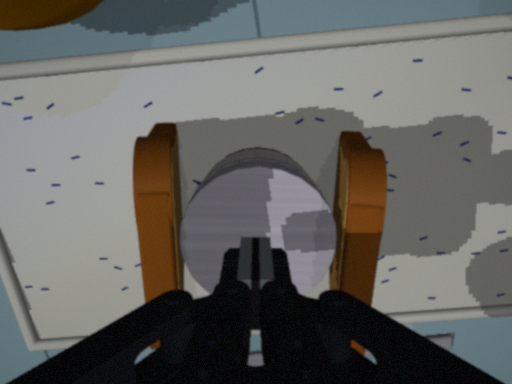

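The gap is clear: the slices' inner faces are at columns 180 and 338, and the fingertips are at (256,240) over the lid. Now I push the left slice (+y is tool -y).

>>> carry_out(
  motion=[
    [0,0,0,0,-6,0,-1],
    [0,0,0,0,-12,0,-1],
    [0,0,0,0,-17,0,-1],
    [0,0,0,0,-22,0,-1],
    [0,0,0,0,-27,0,-1],
  ],
)

```text
clock: 3.48
position: [562.5, 44.6, 106.5]
ee_rot: [0.997, -0.079, 0.0, -0.0]
contact_force: [0.5, -0.5, -0.1]
gripper_width: 0.1
grasp_force: 0.0
```

>>> carry_out(
  motion=[
    [0,0,0,0,-5,0,-1],
    [0,0,0,0,-10,0,-1],
    [0,0,0,0,-15,0,-1],
    [0,0,0,0,-20,0,-1],
    [0,0,0,0,-25,0,-1],
  ],
)

```text
clock: 4.1
position: [566.4, 69.3, 106.3]
ee_rot: [0.997, -0.079, -0.0, 0.0]
contact_force: [0.4, 0.8, -0.4]
gripper_width: 0.3
grasp_force: 0.0
```

>>> carry_out(
  motion=[
    [0,0,0,0,-4,0,-1],
    [0,0,0,0,-8,0,-1],
    [0,0,0,0,-12,0,-1],
    [0,0,0,0,-12,0,-1],
    [0,0,0,0,-12,0,-1],
  ],
)

```text
clock: 4.72
position: [568.2, 80.8, 106.3]
ee_rot: [0.997, -0.079, -0.0, 0.0]
contact_force: [-0.1, -0.4, 0.4]
gripper_width: 0.2
grasp_force: 0.0
```

Run:
```python
from bench import *
import cv2
d=get_image("wrist");w=d["color"];cv2.imwrite("pics/w3.png",w)
```

```text
(no output)
```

View pics/w3.png

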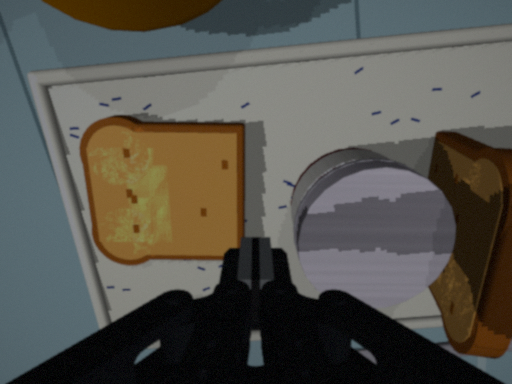

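The left slice lies flat inside the rim at (165,190), and the jar and right slice are unmoved. I go back over the jar and push the right slice.

>>> carry_out(
  motion=[
    [0,0,0,0,14,-2,-1],
    [0,0,0,0,32,-2,-1],
    [0,0,0,0,50,-2,-1],
    [0,0,0,0,62,0,-1],
    [0,0,0,0,68,0,-1],
  ],
)

```text
clock: 5.4
position: [557.1, 12.5, 106.1]
ee_rot: [0.997, -0.08, -0.0, 0.0]
contact_force: [0.2, 0.7, 0.0]
gripper_width: -0.2
grasp_force: 0.0
```

>>> carry_out(
  motion=[
    [0,0,0,0,5,0,-1],
    [0,0,0,0,10,0,-1],
    [0,0,0,0,15,0,-1],
    [0,0,0,0,20,0,-1],
    [0,0,0,0,25,0,-1],
  ],
)

```text
clock: 6.02
position: [553.5, -11.2, 106.3]
ee_rot: [0.997, -0.079, 0.0, -0.0]
contact_force: [0.1, -1.0, -0.5]
gripper_width: -0.1
grasp_force: 0.0
```

>>> carry_out(
  motion=[
    [0,0,0,0,5,0,-1],
    [0,0,0,0,10,0,-1],
    [0,0,0,0,15,0,-1],
    [0,0,0,0,20,0,-1],
    [0,0,0,0,25,0,-1],
  ],
)

```text
clock: 6.65
position: [549.5, -36.0, 106.3]
ee_rot: [0.997, -0.079, -0.0, 0.0]
contact_force: [0.3, -0.6, -0.2]
gripper_width: -0.3
grasp_force: 0.0
```

>>> carry_out(
  motion=[
    [0,0,0,0,4,0,-1],
    [0,0,0,0,8,0,-1],
    [0,0,0,0,8,0,-1],
    [0,0,0,0,8,0,-1],
    [0,0,0,0,8,-10,-1],
  ],
)

```text
clock: 7.28
position: [547.8, -43.5, 116.0]
ee_rot: [0.997, -0.079, -0.001, 0.0]
contact_force: [0.1, 0.0, 0.5]
gripper_width: 0.1
grasp_force: 0.0
```

>>> carry_out(
  motion=[
    [0,0,0,0,0,-30,-1],
    [0,0,0,0,0,-70,-1],
    [0,0,0,0,0,-110,-1],
    [0,0,0,0,0,-140,-1],
    [0,0,0,0,0,-140,-1],
  ],
)

```text
clock: 7.9
position: [549.7, -43.4, 260.1]
ee_rot: [0.997, -0.079, 0.004, -0.001]
contact_force: [-0.4, -0.3, -1.8]
gripper_width: -0.3
grasp_force: 0.0
```

Run:
```python
from bench import *
import cv2
cv2.imwrite("pics/w4.png",get_image("wrist")["color"]);cv2.imwrite("pics/s4.png",get_image("scene")["color"])
```

```text
(no output)
```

View pics/w4.png

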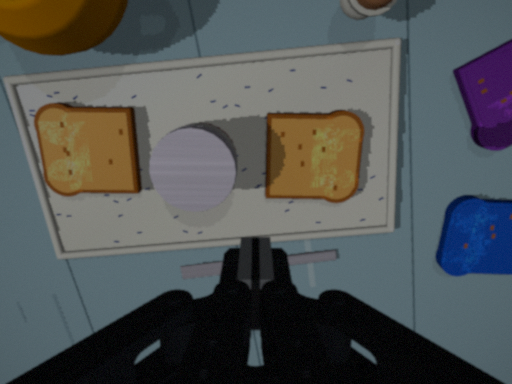

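View pics/s4.png

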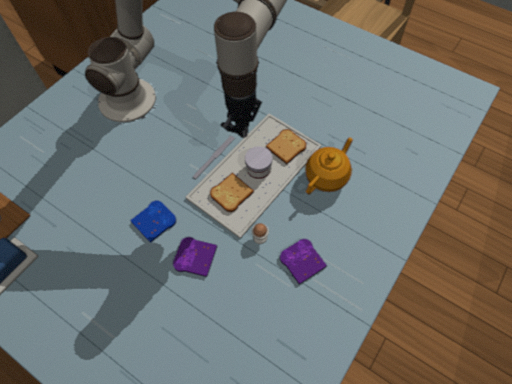

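Both slices lie flat inside the rim, at (88,150) and (315,155) in the wrist view, with the jar between them. The teapot, egg cup and knife have not moved, and the arm is clear.

```bash
python3 -c "
from bench import *
print(job_done())"
```

```text
the job is handed in; nothing more can be done
None
```

Both toast slices were pushed over with the fingertips and lie flat on the platter, one on either side of the jar; nothing else moved in the final pictures, and the job was handed in at about 8 s on the robot's clock.

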